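# Wind the black leak-test timer in two bites

## Robot

A 6-joint arm with a two-finger parallel gripper is mounted at the origin on the work surface. World frame = base frame: x ahead of the robot, y to its left, z up, the work surface at z = 0. Lengths are in mm, angles in rad, forces in N, time in s.
With the tool pointing down it reaches from about 275 to 1000 mm from the base axis. Payload 8.4 kg.
Tool frame: the origin (TCP) lies on the mounting face of the last link; the fingertips stand 173 mm ahead of it and the grasp point (between the pads) lies 155 mm ahead of it; z points along the fingers, y is the direction in which the jaws open and shut (so a half turn about z gives the same grasp; the last joint's range is limited). The gripper opens to 85 mm and grips with 20 to 120 N. Pads are 22 mm wide; open, the fingers measure 114 mm over their backs; the gripper's body (76 mm by 85 mm) begins 54 mm behind the grasp point. The pads swing forward as they close: fully open they stand 13 mm farther back than shut.
Start: joints at [-1.243, 0.353, 1.633, -0, 1.155, -0.002], TCP at [202.408, -591.321, 404.681] pointing down, gripper open.
Joint ranges: [-2.63, 2.63], [-0.92, 2.1], [0.06, 2.66], [-1.3, 4.44], [0, 2.69], [-3.02, 3.02]. Speed limits (rad/s): [2.22, 2.22, 2.79, 3.14, 3.14, 3.14].

## Interface

Orientations are given as [roll, pitch, yaw] about the fixed x, y, z axes, in that order (R = Rz(yaw) Ry(pitch) Rx(roll)).
In Python, from rig import readout, imaging, ticket gives the robot as it stands.
- The arm moves only by the tool step_arm, never from a script. Its argument "deltas" is a list of rows, each an object with "translation": the shift along the tool's x, y, z in cm, a list of three; "rot": the turn, a rotation vector about the tool's x, y, z in rad, a list of three. In form: [{"translation": [x, y, z], "rot": [rx, ry, rz]}, ...]. A call has 1 to 8 rows; each row is the pose to reach, as a shift and turn from the pose commanded when the call began, along the tool's axes at that moment; what a row does not reach only later rows make up. A row lasts 1/8 s, in which the tool goes at most 62.5 mm and 10.7 degrees, less where a joint would pass 70% of its speed; a pose out of reach is approached as far as the arm can. A call with a gripper value outside its range is refused whole. "grip" is the closure in counts, from 0 (fully open) to 255 (shut), set as the call begins (left out, the last holds). The fingers move at their own pace and stop on an object; "squeeze" is the grip in N (left out, the last holds). Time passes only in rows, so rows that repeat a pose let the fingers close. It gives the time, the measured TCP pose, the force and the opening at its end, in the units of the state.
- readout.sense(): the state, without advancing time (a new reading comes with each control period).
- imaging.grab_frame(name): name is "side" or "top"; returns a dict with "image" (384x512x3 uint8, red, green, blue), "camera_matrix" (3x3 intrinsics, pixels), "world_to_cam" (4x4, takes a point from world to camera coordinates). Camera axes: x right, y up, looking along -z (the intrinsics and any distortion apply to the point x, -y, -z); pixel columns grow to the right and rows downward; lengths in mm; the calibration is good to about 2 mm. A picture is of the moment at which its call begins. There is no depth.
- ticket.sign_off(): hands the job in, once; it reports no verdict.
The state is a dict: "clock": time; "qpos": joint angles; "qvel": joint speeds; "joint_efforts": joint torques, N m; "eef_pos": TCP position; "tcp_rot": TCP orientation; "contact_force": force on the tool from outside, world axes, zero at the start; "wrist_torque": the same for the moment, N m; "opening": opening from 0.0 (shut) to 1.0 (fully open).
Only numpy, scipy, OpenCV 4.12 (cv2) and the standard library are available. Lean on these libraries where they do the work, as an engineer would, in place of code of your own. Each camera call takes 0.05 s, during which the arm holds its last target.

## Task

Wind the clockwork leak-test timer in the black case for the next gauge, turning its brass wing key clockwise in two bites: first bring the red pointer into the orange sector and let go of the key, then take hold again and turn on until the pointer stands in the green sector, not past it, and let go. Leave the key of the white-cased timer as it is.

Things in the scene. Friction and masses are not known exactly. Their poses are not given: they have to be found in the camera images.
- timer_black: Black wind-up timer fixed to the desk: box 120 x 120 x 48 mm, grey dial on top (110 mm across, face 50 mm above the desk), brass wing key at its centre. Origin: centre of underside, z up. Dial, clockwise from body +x seen from above: white line 0 deg, orange sector 57-93, green sector 135-165. A twin in a white case stands beside it, on either side.
- black_key (a joint): Angle (rad) of the black timer's key: 0 with the red pointer on the white line, grows as wound clockwise seen from above; 1.31 mid orange, 2.62 mid green, stop at 3.1. Starts between 0 and 0.45. Spring and drag resist with about 0.1 N m; a catch holds the key where it is left.
- black_key_grip (a point): On the key's axis at the height to grip, 80 mm above the desk. The key: upright flat wing 53 mm long, 10 thick, from 65 to 91 mm above the desk, on a 12 mm stem; pinch its flat faces from above. Turns with the key: x along the wing to the red pointer (bar below 55 mm over the desk, reaching 40 mm from the axis), y normal to the flat faces, z up.
- white_key (a joint): Angle (rad) of the same key on the white-cased timer, same meaning. It starts between 0 and 0.45 and is to be left as it is.
Things that resemble listed ones, but are neither listed nor needed, are in the scene too. Leave any blue look-alike of the timer_black alone.

How it is judged (in metres and radians):
On the way:
1. the black timer's pointer stands in the orange sector and the key is let go (value of joint black_key between 0.96 and 1.66 rad and contact force between the fingers and timer_black below 0.1 N), for 0.2 s.
At the end, for the whole second after the job is handed in: The black timer's key is let go and at rest with its pointer in the green sector: joint between 2.33 and 2.91 rad (150 deg, give or take about 16) (value of joint black_key between 2.33 and 2.91 rad and contact force between the fingers and timer_black below 0.1 N and velocity of joint black_key between -0.05 and 0.05 rad/s); the robot touches nothing.
It fails at once if the white timer's key is turned (beyond 0.75 rad, or back below -0.08) (value of joint white_key above 0.75 rad or value of joint white_key below -0.08 rad).
It also fails if it takes over 45 s, if anything falls off the work surface, if the arm or the gripper's body presses on something with over 40 N, if the wrist force passes 120 N, or if a joint passes its speed limit or range.

## Working session

There is one attempt and no reset: what is moved stays moved. The work goes in short steps, Python scripts to look and compute and a tool call to move; the robot and the scene stay as the last step left them, time stands still between calls to the robot, and variables do not carry over. Pictures are saved under pics/ and viewed, and the job is handed in when it is done.

Besides the shell and the picture viewer there is one more tool, called after "Call:" in YAML: its name, and indented under it one key for each argument. step_arm: Moves the arm, as the interface text tells. Its arguments: {"type":"object","properties":{"deltas":{"type":"array","items":{"type":"object","properties":{"translation":{"type":"array","items":{"type":"number"}},"rot":{"type":"array","items":{"type":"number"}}}}},"grip":{"type":"number"},"squeeze":{"type":"number"}},"required":["deltas"]}

```bash
mkdir -p pics; ls; python3 - <<'E'
from rig import readout, imaging
import cv2,numpy as np
np.set_printoptions(precision=3,suppress=True)
print(readout.sense())
for n in ("side","top"):
    f=imaging.grab_frame(n)
    cv2.imwrite(f"pics/{n}0.png",f["image"][:,:,::-1])
    print(n,f.keys(),f["camera_matrix"],f["world_to_cam"])
E
```

```text
pics
{'clock': 0.0, 'qpos': array([-1.243,  0.354,  1.634,  0.   ,  1.155, -0.002]), 'qvel': array([-0.001, -0.001,  0.001, -0.001,  0.001, -0.   ]), 'joint_efforts': array([ -0.003, -60.526, -34.207,  -0.   ,   0.009,   0.   ]), 'eef_pos': array([ 202.339, -591.108,  403.984]), 'tcp_rot': array([-3.14, -0.  ,  0.33]), 'contact_force': array([-0.133, -0.282,  1.032]), 'wrist_torque': array([0.02 , 0.011, 0.06 ]), 'opening': 0.9980977388547315}
side dict_keys(['image', 'camera_matrix', 'world_to_cam']) [[467.909   0.    253.572]
 [  0.    467.909 187.748]
 [  0.      0.      1.   ]] [[   -0.967    -0.254     0.008   384.27 ]
 [    0.127    -0.457     0.88   -129.567]
 [   -0.219     0.853     0.474 -1266.691]
 [    0.        0.        0.        1.   ]]
top dict_keys(['image', 'camera_matrix', 'world_to_cam']) [[396.659   0.    262.737]
 [  0.    396.659 195.98 ]
 [  0.      0.      1.   ]] [[    0.005    -1.        0.027   -24.81 ]
 [    0.998     0.007     0.059  -390.882]
 [   -0.059     0.026     0.998 -1162.638]
 [    0.        0.        0.        1.   ]]
```

View pics/top0.png

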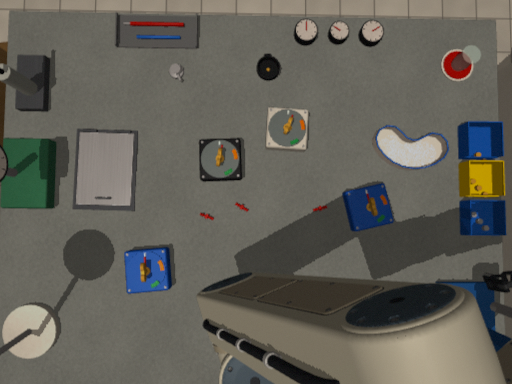

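View pics/side0.png

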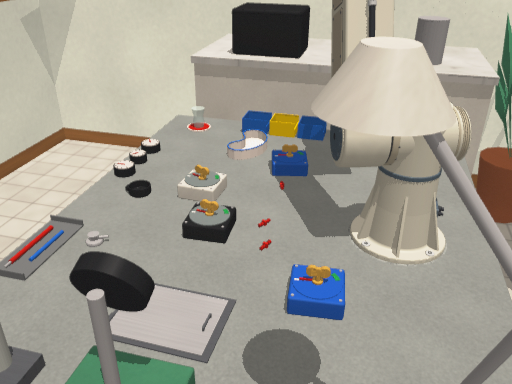

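The top view shows the black timer at about (221,159), the white one at (287,129), and blue look-alikes at (148,270) and (369,207). I'll zoom in next.

```bash
cat > h.py <<'E'
from rig import readout, imaging
import cv2,numpy as np
np.set_printoptions(precision=3,suppress=True)
def back(f,u,v,z):
    K=f["camera_matrix"];T=f["world_to_cam"]
    d=np.linalg.inv(K)@np.array([u,v,1.]);d=np.array([d[0],-d[1],-d[2]])
    R=T[:3,:3];c=-R.T@T[:3,3];w=R.T@d
    return c+w*(z-c[2])/w[2]
def proj(f,P):
    T=f["world_to_cam"];p=T[:3,:3]@np.asarray(P,float)+T[:3,3]
    q=f["camera_matrix"]@np.array([p[0],-p[1],-p[2]]);return q[:2]/q[2]
def crop(f,u,v,r,s,name):
    im=f["image"][v-r:v+r,u-r:u+r,::-1]
    cv2.imwrite(name,cv2.resize(im,None,fx=s,fy=s,interpolation=cv2.INTER_CUBIC))
E
python3 - <<'E'
from h import *
f=imaging.grab_frame("top");crop(f,221,159,30,10,"pics/tb.png")
print(back(f,221,159,50),back(f,287,129,50))
f=imaging.grab_frame("side");crop(f,209,217,35,8,"pics/sb.png")
E
```

```text
[494.348  99.047  50.   ] [583.709 -90.755  50.   ]
```

View pics/tb.png

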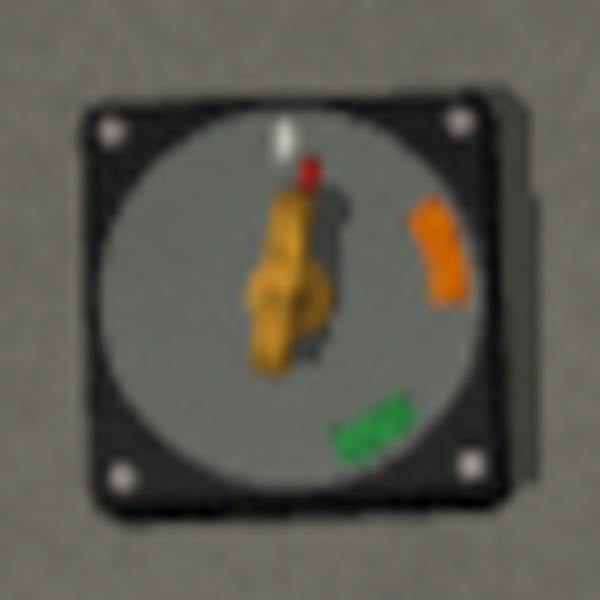

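View pics/sb.png

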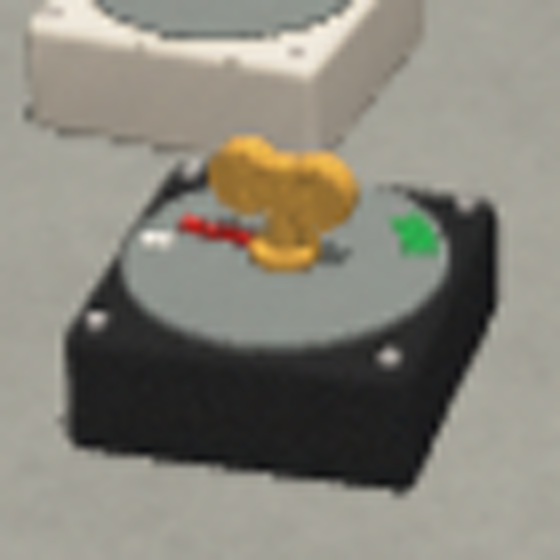

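The top crop shows the dial centre near (291,298) in crop pixels. The white line is at (285,140) and the red tip at (310,170), so the key starts at a small clockwise angle. Next I'll measure these.

```bash
python3 - <<'E'
from h import *
f=imaging.grab_frame("top");g=imaging.grab_frame("side")
def C(x,y): return (191+(x+.5)/10-.5,129+(y+.5)/10-.5)
def S(x,y): return (174+(x+.5)/8-.5,182+(y+.5)/8-.5)
scr=[back(f,*C(*p),49)for p in[(112,131),(460,121),(471,464),(122,477)]]
c=np.mean(scr,0);print("top centre",c, "sides",[np.linalg.norm(scr[i]-scr[i-1]) for i in range(4)])
ss=[back(g,*S(*p),49)for p in[(97,320),(388,357),(467,205),(190,168)]]
print("side centre",np.mean(ss,0),[np.linalg.norm(ss[i]-ss[i-1]) for i in range(4)])
# dial by hsv red centroid
im=f["image"][129:189,191:251].astype(int)
def cen(m):
    v,u=np.nonzero(m);return u.mean()+191,v.mean()+129,len(u)
R,G,B=im[...,0],im[...,1],im[...,2]
masks={"red":((R>100)&(G<60)&(B<60),54),"orange":((R>150)&(G>60)&(G<140)&(B<40),50),"green":((G>90)&(R<70)&(B<100),50),"white":((R>170)&(B>150),50)}
def ang(p): return np.degrees(np.arctan2(p[1]-c[1],p[0]-c[0]))
for k,(m,z) in masks.items():
    if m.sum(): 
        u,v,n=cen(m);p=back(f,u,v,z);print(k,(u,v,n),p,ang(p),np.hypot(*(p-c)[:2]))
p=back(f,*C(310,170),54);print("red man",p,ang(p))
p=back(f,*C(285,140),50);print("white man",p,ang(p))
a=back(f,*C(292,192),82);b=back(f,*C(269,373),82);print("wing",a,b,(a+b)/2,np.linalg.norm(a-b),np.degrees(np.arctan2(*(a-b)[1::-1])))
e=scr
for i,j in((0,3),(1,2)):
    d=e[i]-e[j];print("side ang",np.degrees(np.arctan2(d[1],d[0])))
for i,j in((0,1),(3,2)):
    d=e[i]-e[j];print("side ang y",np.degrees(np.arctan2(d[1],d[0]))-90)
E
```

```text
top centre [496.403 102.889  49.   ] sides [np.float64(100.12404665785769), np.float64(100.07833448217828), np.float64(99.51834018921272), np.float64(99.88485261344704)]
side centre [494.02  103.945  49.   ] [np.float64(101.67690852043569), np.float64(99.01397164490086), np.float64(98.97207082005589), np.float64(101.32170346049989)]
red (np.float64(221.5), np.float64(146.0), 6) [531.303  97.728  54.   ] -8.41320691817306 35.27897547834832
orange (np.float64(226.80357142857144), np.float64(154.96428571428572), 56) [506.191  82.537  50.   ] -64.31789283562328 22.58373930930765
green (np.float64(227.85185185185185), np.float64(171.51851851851853), 27) [458.366  79.029  50.   ] -147.90107668253546 44.901679334409245
white (np.float64(219.0), np.float64(142.5), 2) [542.14  105.339  50.   ] 3.0652981576187948 45.80236206028956
red man [532.607  97.599  54.   ] -8.313096753570088
white man [541.996 105.193  50.   ] 2.892881646867374
wing [521.12  100.342  82.   ] [470.148 106.145  82.   ] [495.634 103.244  82.   ] 51.30114846244153 -6.4948126256223375
side ang 2.451645776450585
side ang 2.340281570055558
side ang y 2.273305953862959
side ang y 2.620513180278607
```

```bash
cat >> h.py <<'E'
from scipy.spatial.transform import Rotation as Ro
def delta(target,yaw):
    s=readout.sense();R=Ro.from_euler("xyz",s["tcp_rot"])
    Rt=Ro.from_euler("xyz",[np.pi,0,yaw])
    print("t cm",R.inv().apply(np.array(target)-s["eef_pos"])/10,"rot",(R.inv()*Rt).as_rotvec(),"clock",s["clock"],"q",s["qpos"],s["eef_pos"],s["tcp_rot"])
E
python3 - <<'E'
from h import *
delta([495.3,103.4,310],3.01)
E
```

```text
t cm [ 50.21  -56.227   9.471] rot [-0.    -0.001 -2.68 ] clock 0.3 q [-1.243  0.353  1.634  0.     1.155 -0.002] [ 202.401 -591.235  404.431] [-3.141 -0.     0.33 ]
```

Call:
step_arm:
  deltas:
    - {"translation":[50.2,-56.2,9.4],"rot":[0,0,-2.68]}
    - {"translation":[50.2,-56.2,9.4],"rot":[0,0,-2.68]}
    - {"translation":[50.2,-56.2,9.4],"rot":[0,0,-2.68]}
    - {"translation":[50.2,-56.2,9.4],"rot":[0,0,-2.68]}
    - {"translation":[50.2,-56.2,9.4],"rot":[0,0,-2.68]}
    - {"translation":[50.2,-56.2,9.4],"rot":[0,0,-2.68]}
    - {"translation":[50.2,-56.2,9.4],"rot":[0,0,-2.68]}
    - {"translation":[50.2,-56.2,9.4],"rot":[0,0,-2.68]}
  grip: 0

```text
clock: 1.3
eef_pos: [395.8, -132.4, 342.9]
tcp_rot: [3.141, 0.001, 1.836]
contact_force: [0.8, -0.6, 0.1]
opening: 0.999
```

```bash
python3 - <<'E'
from h import *
delta([495.3,103.4,310],3.01)
E
```

```text
t cm [20.152 15.773  3.297] rot [ 0.001  0.001 -1.174] clock 1.3 q [-0.326  0.106  2.118  0.     0.917 -0.591] [ 395.784 -132.364  342.944] [3.141 0.001 1.836]
```

Call:
step_arm:
  deltas:
    - {"translation":[20.1,15.8,3.3],"rot":[0,0,-1.17]}
    - {"translation":[20.1,15.8,3.3],"rot":[0,0,-1.17]}
    - {"translation":[20.1,15.8,3.3],"rot":[0,0,-1.17]}
    - {"translation":[20.1,15.8,3.3],"rot":[0,0,-1.17]}
    - {"translation":[20.1,15.8,3.3],"rot":[0,0,-1.17]}
    - {"translation":[20.1,15.8,3.3],"rot":[0,0,-1.17]}
    - {"translation":[20.1,15.8,3.3],"rot":[0,0,-1.17]}
    - {"translation":[20.1,15.8,3.3],"rot":[0,0,-1.17]}

```text
clock: 2.3
eef_pos: [496.5, 100.7, 309.8]
tcp_rot: [-3.142, 0.0, 3.0]
contact_force: [0.9, 0.5, -0.4]
opening: 0.999
```

```bash
python3 - <<'E'
from h import *
delta([495.3,103.4,310],3.01)
f=imaging.grab_frame("side");crop(f,209,200,60,5,"pics/s2.png")
E
```

```text
t cm [ 0.161  0.252 -0.021] rot [-0.    0.   -0.01] clock 2.3 q [ 0.197  0.29   1.97  -0.     0.882 -1.232] [496.538 100.675 309.786] [-3.142  0.     3.   ]
```

View pics/s2.png

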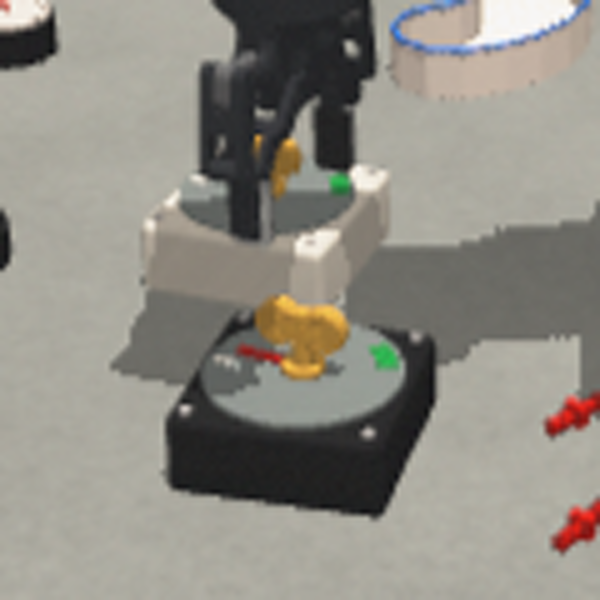

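The side view shows the open gripper above the black timer, with the wing at (300,325) in the crop. I'll descend with a small correction.

Call:
step_arm:
  deltas:
    - {"translation":[0.1,0.2,2.5],"rot":[0,0,-0.01]}
    - {"translation":[0.1,0.2,5.0],"rot":[0,0,-0.01]}
    - {"translation":[0.1,0.2,7.4],"rot":[0,0,-0.01]}
    - {"translation":[0.1,0.2,7.4],"rot":[0,0,-0.01]}
    - {"translation":[0.1,0.2,7.4],"rot":[0,0,-0.01]}

```text
clock: 2.98
eef_pos: [496.2, 102.7, 236.5]
tcp_rot: [3.141, 0.001, 3.009]
contact_force: [0.2, 0.3, 0.9]
opening: 1.007
```

```bash
python3 - <<'E'
from h import *
delta([495.3,103.4,235],3.01)
f=imaging.grab_frame("side");crop(f,209,200,40,8,"pics/s3.png")
E
```

```text
t cm [0.095 0.058 0.148] rot [ 0.     0.001 -0.001] clock 2.975 q [ 0.201  0.406  2.015  0.     0.72  -1.237] [496.167 102.701 236.477] [3.141 0.001 3.009]
```

View pics/s3.png

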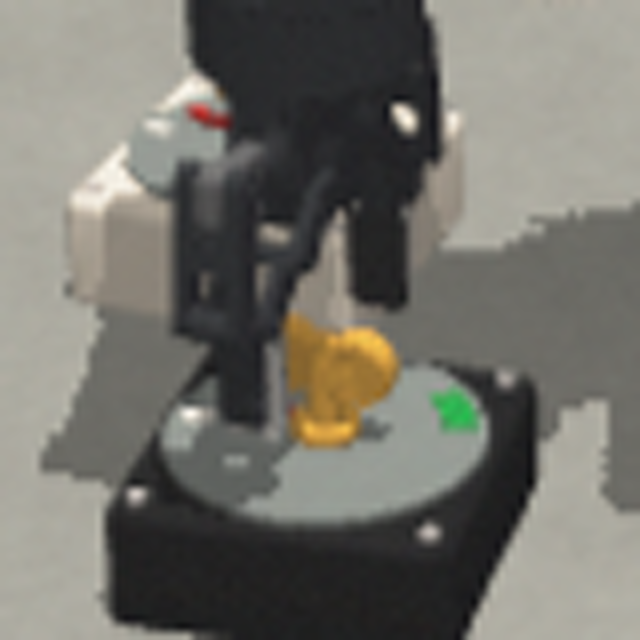

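The fingers straddle the wing at (340,365) in the crop, so I'll close on it.

Call:
step_arm:
  deltas:
    - {"translation":[0.1,0.1,0.1],"rot":[0,0,0]}
    - {"translation":[0.1,0.1,0.1],"rot":[0,0,0]}
    - {"translation":[0.1,0.1,0.1],"rot":[0,0,0]}
    - {"translation":[0.1,0.1,0.1],"rot":[0,0,0]}
    - {"translation":[0.1,0.1,0.1],"rot":[0,0,0]}
    - {"translation":[0.1,0.1,0.1],"rot":[0,0,0]}
    - {"translation":[0.1,0.1,0.1],"rot":[0,0,0]}
    - {"translation":[0.1,0.1,0.1],"rot":[0,0,0]}
  grip: 255
  squeeze: 40

```text
clock: 4.03
eef_pos: [494.9, 102.8, 235.0]
tcp_rot: [-3.14, -0.0, 3.01]
contact_force: [-0.1, -11.1, 4.9]
opening: 0.108
```

```bash
python3 - <<'E'
from h import *
delta([495.3,103.4,235],3.01)
s=readout.sense();print(s["contact_force"],s["wrist_torque"],s["opening"])
f=imaging.grab_frame("side");crop(f,209,200,40,8,"pics/s4.png")
E
```

```text
t cm [-0.036  0.068 -0.004] rot [-0.002 -0.     0.   ] clock 4.025 q [ 0.202  0.408  2.018 -0.003  0.717 -1.235] [494.858 102.774 234.966] [-3.14 -0.    3.01]
[ -0.094 -11.128   4.893] [-1.598  0.027 -0.049] 0.10781980636813687
```

View pics/s4.png

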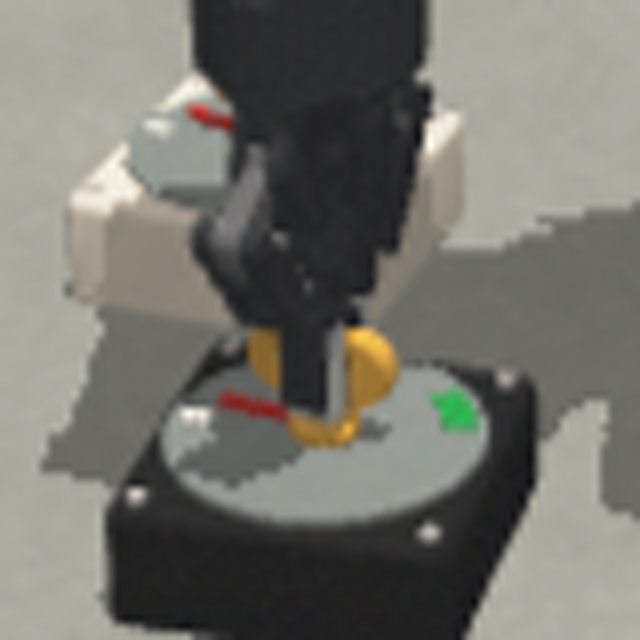

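The grip holds at an opening of 0.108, about 9 mm. The y force of -11 N suggests the axis is about 1 mm lower in y, so I'll ease that off while turning by 1.14 rad.

Call:
step_arm:
  deltas:
    - {"translation":[0.05,-0.1,0],"rot":[0,0,0.16]}
    - {"translation":[0.05,-0.1,0],"rot":[0,0,0.32]}
    - {"translation":[0.05,-0.1,0],"rot":[0,0,0.48]}
    - {"translation":[0.05,-0.1,0],"rot":[0,0,0.64]}
    - {"translation":[0.05,-0.1,0],"rot":[0,0,0.8]}
    - {"translation":[0.05,-0.1,0],"rot":[0,0,0.96]}
    - {"translation":[0.05,-0.1,0],"rot":[0,0,1.1]}
    - {"translation":[0.05,-0.1,0],"rot":[0,0,1.15]}

```text
clock: 5.08
eef_pos: [495.0, 102.9, 235.0]
tcp_rot: [3.14, 0.0, 1.857]
contact_force: [2.0, -1.0, -0.3]
opening: 0.119
```

Call:
step_arm:
  deltas:
    - {"translation":[0,0,0],"rot":[0,0,0]}
    - {"translation":[0,0,0],"rot":[0,0,0]}

```text
clock: 5.32
eef_pos: [495.0, 102.9, 235.0]
tcp_rot: [3.14, 0.0, 1.861]
contact_force: [4.8, -1.7, -0.9]
opening: 0.108
```

```bash
python3 - <<'E'
from h import *
delta([495.3,103.4,235],3.01-1.15)
s=readout.sense();print(s["contact_force"],s["wrist_torque"],s["opening"])
f=imaging.grab_frame("side");crop(f,209,200,40,8,"pics/s5.png")
E
```

```text
t cm [0.041 0.048 0.001] rot [0.002 0.    0.001] clock 5.325 q [ 0.202  0.407  2.019 -0.     0.714 -0.088] [494.959 102.871 235.014] [3.14  0.    1.861]
[ 4.81  -1.656 -0.86 ] [-0.257 -0.717  0.009] 0.1079721690637022
```

View pics/s5.png

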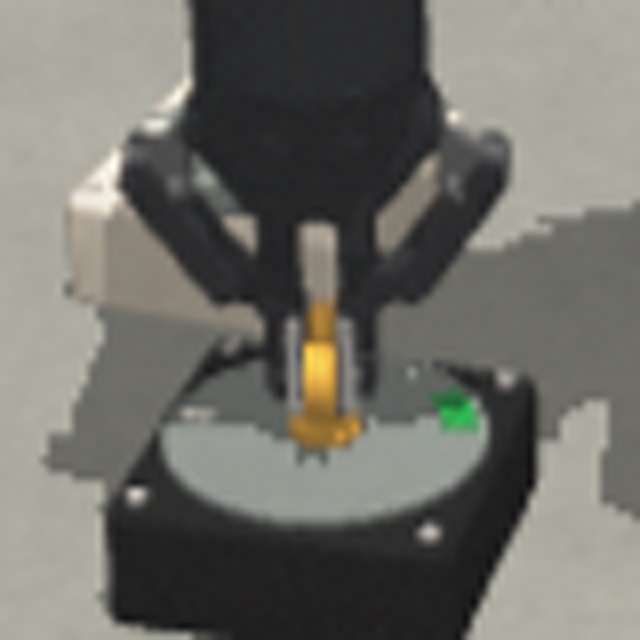

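The wing is now edge-on at (322,380) and followed the tool, which puts the key at about 1.32 rad. Releasing it.

Call:
step_arm:
  deltas:
    - {"translation":[0,0,0],"rot":[0,0,0]}
    - {"translation":[0,0,0],"rot":[0,0,0]}
    - {"translation":[0,0,0],"rot":[0,0,0]}
    - {"translation":[0,0,0],"rot":[0,0,0]}
    - {"translation":[0,0,0],"rot":[0,0,0]}
    - {"translation":[0,0,0],"rot":[0,0,0]}
    - {"translation":[0,0,0],"rot":[0,0,0]}
    - {"translation":[0,0,0],"rot":[0,0,0]}
  grip: 60

```text
clock: 6.38
eef_pos: [494.3, 102.9, 234.8]
tcp_rot: [3.142, -0.0, 1.86]
contact_force: [0.1, -0.1, 0.4]
opening: 0.766
```

```bash
python3 - <<'E'
from h import *
delta([495.0,102.6,235],3.01-1.15)
s=readout.sense();print(s["contact_force"],s["wrist_torque"],s["opening"])
f=imaging.grab_frame("side");crop(f,209,200,40,8,"pics/s6.png")
f=imaging.grab_frame("top");crop(f,221,159,30,10,"pics/t6.png")
E
```

```text
t cm [-0.046  0.056 -0.02 ] rot [ 0. -0. -0.] clock 6.375 q [ 0.202  0.407  2.019  0.     0.715 -0.087] [494.336 102.881 234.803] [ 3.142 -0.     1.86 ]
[ 0.12  -0.125  0.405] [ 0.032  0.005 -0.005] 0.766247203344518
```

View pics/s6.png

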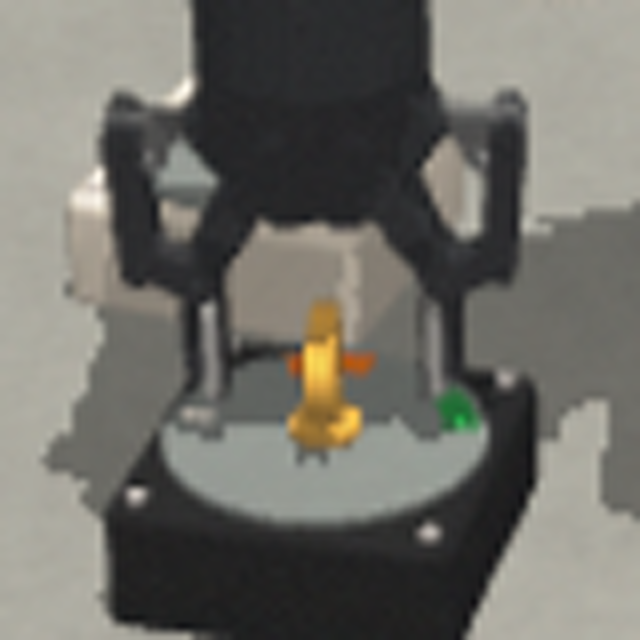

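View pics/t6.png

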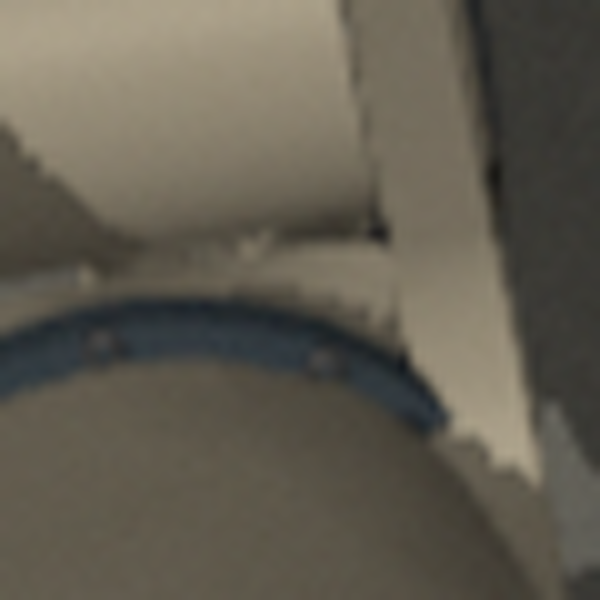

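The key is free and points to the middle of the orange sector, behind the wing at (330,362). The top view is blocked by the arm. I'll take hold again.

Call:
step_arm:
  deltas:
    - {"translation":[0,0.05,0],"rot":[0,0,0]}
    - {"translation":[0,0.05,0],"rot":[0,0,0]}
    - {"translation":[0,0.05,0],"rot":[0,0,0]}
    - {"translation":[0,0.05,0],"rot":[0,0,0]}
    - {"translation":[0,0.05,0],"rot":[0,0,0]}
    - {"translation":[0,0.05,0],"rot":[0,0,0]}
    - {"translation":[0,0.05,0],"rot":[0,0,0]}
    - {"translation":[0,0.05,0],"rot":[0,0,0]}
  grip: 255
  squeeze: 40

```text
clock: 7.48
eef_pos: [495.1, 103.1, 234.9]
tcp_rot: [3.141, -0.0, 1.86]
contact_force: [3.0, 2.0, 0.5]
opening: 0.11
```

Call:
step_arm:
  deltas:
    - {"translation":[0,0,0],"rot":[0,0,0.16]}
    - {"translation":[0,0,0],"rot":[0,0,0.32]}
    - {"translation":[0,0,0],"rot":[0,0,0.48]}
    - {"translation":[0,0,0],"rot":[0,0,0.64]}
    - {"translation":[0,0,0],"rot":[0,0,0.8]}
    - {"translation":[0,0,0],"rot":[0,0,0.96]}
    - {"translation":[0,0,0],"rot":[0,0,1.08]}
    - {"translation":[0,0,0],"rot":[0,0,1.12]}

```text
clock: 8.48
eef_pos: [495.8, 102.9, 235.0]
tcp_rot: [3.14, -0.002, 0.738]
contact_force: [7.5, -2.4, -4.5]
opening: 0.113
```

```bash
python3 - <<'E'
from h import *
delta([495.0,102.6,235],1.86-1.30)
s=readout.sense();print(s["contact_force"],s["wrist_torque"],s["opening"])
f=imaging.grab_frame("side");crop(f,209,200,40,8,"pics/s7.png")
E
```

```text
t cm [-0.081 -0.031 -0.004] rot [ 0.002 -0.002  0.178] clock 8.475 q [ 0.202  0.408  2.017 -0.001  0.714  1.036] [495.808 102.913 234.967] [ 3.14  -0.002  0.738]
[ 7.455 -2.381 -4.451] [-0.259 -1.086  0.077] 0.1128131590172015
```

View pics/s7.png

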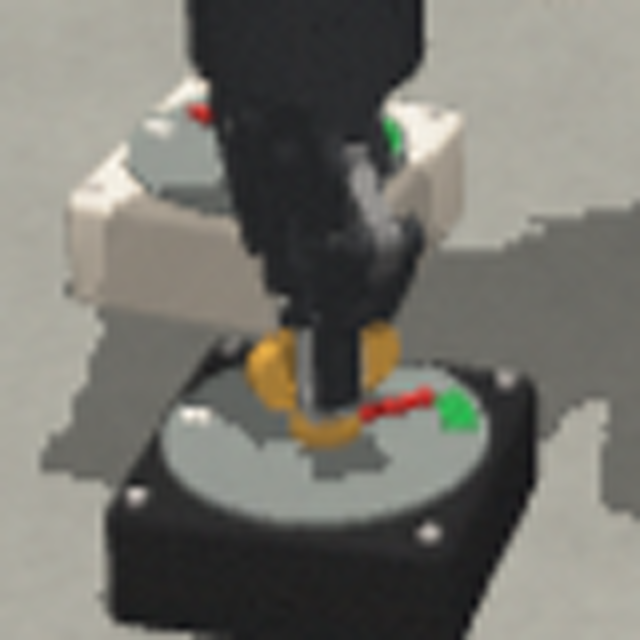

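The red tip, at (432,397), is near the leading edge of green at (440,400), as expected for about 2.44 rad. I'll add 0.18 rad.

Call:
step_arm:
  deltas:
    - {"translation":[0,0,0],"rot":[0,0,0.1]}
    - {"translation":[0,0,0],"rot":[0,0,0.18]}
    - {"translation":[0,0,0],"rot":[0,0,0.18]}
    - {"translation":[0,0,0],"rot":[0,0,0.18]}

```text
clock: 9.02
eef_pos: [495.9, 102.8, 234.9]
tcp_rot: [3.14, -0.002, 0.56]
contact_force: [8.0, -2.9, -3.9]
opening: 0.109
```

Call:
step_arm:
  deltas:
    - {"translation":[0,0,0],"rot":[0,0,0]}
    - {"translation":[0,0,0],"rot":[0,0,0]}
    - {"translation":[0,0,0],"rot":[0,0,0]}
    - {"translation":[0,0,0],"rot":[0,0,0]}
    - {"translation":[0,0,0],"rot":[0,0,0]}
    - {"translation":[0,0,0],"rot":[0,0,0]}
    - {"translation":[0,0,0],"rot":[0,0,0]}
    - {"translation":[0,0,0],"rot":[0,0,0]}
  grip: 30

```text
clock: 10.02
eef_pos: [494.8, 103.0, 234.8]
tcp_rot: [3.142, -0.0, 0.56]
contact_force: [-0.3, -0.5, -0.2]
opening: 0.881
```

```bash
python3 - <<'E'
from h import *
delta([495.0,102.6,235],1.86-1.30)
s=readout.sense();print(s["contact_force"],s["wrist_torque"],s["opening"])
f=imaging.grab_frame("side");crop(f,209,200,40,8,"pics/s8.png")
E
```

```text
t cm [-0.01   0.046 -0.017] rot [ 0. -0. -0.] clock 10.025 q [0.202 0.408 2.018 0.    0.716 1.213] [494.843 103.044 234.83 ] [ 3.142 -0.     0.56 ]
[-0.283 -0.5   -0.184] [0.006 0.    0.048] 0.880799032407527
```

View pics/s8.png

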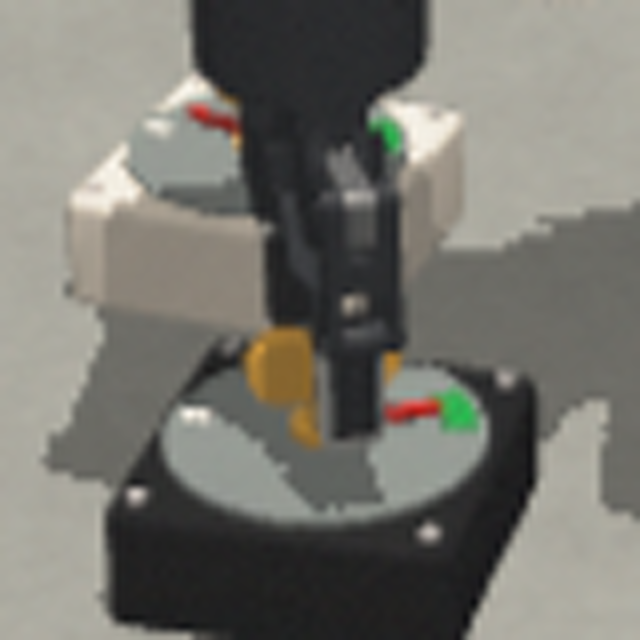

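The pointer tip at (438,408) meets the green sector near its middle, and the gripper is open. I'll lift straight up and then move aside so the top camera can check.

Call:
step_arm:
  deltas:
    - {"translation":[0,0,-3],"rot":[0,0,0]}
    - {"translation":[0,0,-7],"rot":[0,0,0]}
    - {"translation":[0,0,-12],"rot":[0,0,0]}
    - {"translation":[0,0,-16],"rot":[0,0,0]}
    - {"translation":[0,0,-16],"rot":[0,0,0]}

```text
clock: 10.7
eef_pos: [495.7, 103.2, 398.0]
tcp_rot: [3.139, -0.006, 0.56]
contact_force: [1.0, 0.6, 0.5]
opening: 0.885
```

```bash
python3 - <<'E'
from h import *
delta([300,-500,400],0.56)
E
```

```text
t cm [-48.614  40.723  -0.397] rot [ 0.002 -0.006 -0.   ] clock 10.7 q [0.202 0.174 1.892 0.    1.07  1.213] [495.718 103.214 397.969] [ 3.139 -0.006  0.56 ]
```

Call:
step_arm:
  deltas:
    - {"translation":[-6,5,0],"rot":[0,0,0]}
    - {"translation":[-12,10,0],"rot":[0,0,0]}
    - {"translation":[-17,14,0],"rot":[0,0,0]}
    - {"translation":[-22,18,0],"rot":[0,0,0]}
    - {"translation":[-27,22,0],"rot":[0,0,0]}
    - {"translation":[-31,26,0],"rot":[0,0,0]}
    - {"translation":[-34,29,0],"rot":[0,0,0]}
    - {"translation":[-34,29,0],"rot":[0,0,0]}

```text
clock: 11.7
eef_pos: [359.4, -326.1, 393.6]
tcp_rot: [-3.141, 0.001, 0.556]
contact_force: [-0.0, 0.2, 0.5]
opening: 0.881
```

Call:
step_arm:
  deltas:
    - {"translation":[0,0,0],"rot":[0,0,0]}
    - {"translation":[0,0,0],"rot":[0,0,0]}
    - {"translation":[0,0,0],"rot":[0,0,0]}
    - {"translation":[0,0,0],"rot":[0,0,0]}

```text
clock: 12.2
eef_pos: [361.1, -322.4, 394.9]
tcp_rot: [3.142, -0.0, 0.561]
contact_force: [0.2, -0.2, 0.4]
opening: 0.886
```

```bash
python3 - <<'E'
from h import *
f=imaging.grab_frame("top");crop(f,245,150,60,5,"pics/t9.png")
s=readout.sense();print(s["clock"],s["contact_force"],abs(s["qvel"]).max())
E
```

```text
12.25 [ 0.055 -0.725  0.258] 0.009091104714905929
```

View pics/t9.png

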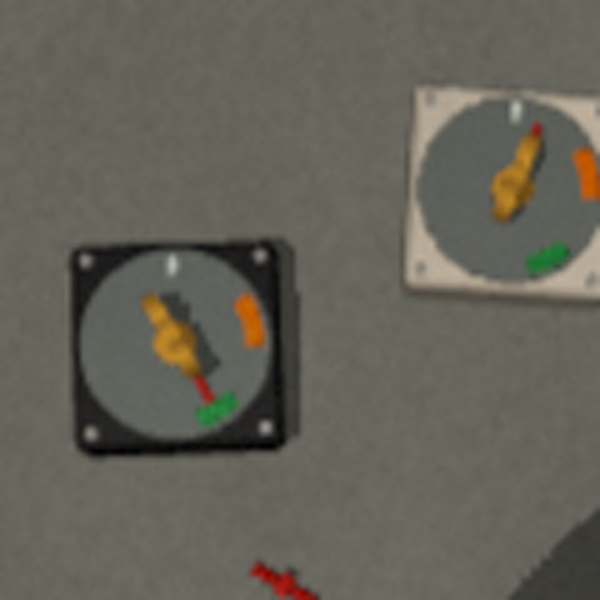

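The top view shows the red tip at (208,400) touching green at (216,408). About the dial centre (176,344) that is roughly 152° from the white line. The white timer's key looks undisturbed, so I'm signing off.

```bash
python3 -c "
from rig import ticket
print(ticket.sign_off())"
```

```text
the job is handed in; nothing more can be done
None
```

I wound the black timer's key clockwise in two bites and handed the job in at about 12 s of the 45 s allowed; no verdict is reported.

- **First bite:** I turned the key to about 1.32 rad and let go for about a second. The side view showed the pointer in the middle of the orange sector. The arm blocked the top view at that point.
- **Second bite:** I took hold again and turned the key to about 2.62 rad by the tool angle, then let go. After I moved the arm clear, the top view put the pointer at about 152° (2.66 rad), inside the green sector.
- **At hand-in:** The gripper was open and away from everything, and the wrist force read under 1 N, which is just noise.
- **White timer:** I didn't touch its key. It looked unchanged by eye in the final picture, but I didn't measure its angle.
- **Small disagreements:** The two camera estimates of the dial centre differed by about 2 mm. This caused up to about 11 N of sideways force while gripping, and I shifted the tool to reduce it.

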